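# Hook the bracket into the slotted upright and lock it

## Robot

A 7-joint arm with a two-finger parallel gripper is mounted at the origin on the work surface. World frame = base frame: x ahead of the robot, y to its left, z up, the work surface at z = 0. Lengths are in m, angles in degrees, forces in N, time in s.
With the tool pointing down it reaches from about 0.425 to 1.025 m from the base axis. Payload 9.4 kg.
Tool frame: the origin (TCP) lies at the very end of the fingers, on their centre line; the grasp point (between the pads) lies 19 mm behind it; z points along the fingers, x is the direction in which the jaws open and shut, and the axes are right-handed (so a half turn about z gives the same grasp; the last joint's range is limited). The gripper opens to 85 mm and grips with 20 to 120 N. Pads are 22 mm wide; open, the fingers measure 114 mm over their backs; the gripper's body (76 mm by 85 mm) begins 54 mm behind the grasp point. The pads swing forward as they close: fully open they stand 13 mm farther back than shut.
Start: joints at [-79.796, 34.337, -0.143, 91.639, 0.103, 54.024, -4.572], TCP at [0.183, 0.702, 0.231] pointing down, gripper open.
Joint ranges: [-147.43, 147.43], [-19.82, 112.94], [-74.19, 73.91], [6.32, 146.72], [-59.91, 239.91], [6.04, 106.73], [-150.56, 150.56]. Speed limits (degrees/s): [127.2, 127.2, 172.46, 172.46, 180, 180, 180].

## Interface

Orientations are given as a 3x3 rotation matrix whose columns are the frame's x, y, z axes.
In Python, from bench import robot gives the robot as it stands.
- The arm moves only by the tool play_rows, never from a script. Its arguments are lists of equal length, an entry for each row: "xyz": the shift along the tool's x, y, z in mm, a list of three; "turn": the turn about the tool's z in rad. In form: {"xyz": [[dx, dy, dz], ...], "turn": [turn, ...]}. A call has exactly 5 rows; each row is the pose to reach, as a shift and turn from the pose measured when the call began, along the tool's axes at that moment; what a row does not reach only later rows make up. A row lasts 1/8 s, in which the tool goes at most 62.5 mm and 10.7 degrees, less where a joint would pass 70% of its speed; a pose out of reach is approached as far as the arm can. A call with a gripper value outside its range is refused whole. "hand" is the closure, from -1 (fully open) to 1 (shut), set as the call begins (left out, the last holds). The fingers move at their own pace and stop on an object; the grip force is fixed at half the most. Time passes only in rows, so rows that repeat a pose let the fingers close, or fill a call up. It gives the time, the measured TCP pose, the force and the opening at its end, in the units of the state.
- robot.read_state(): the state, without advancing time (a new reading comes with each control period).
- robot.snapshot(name): name is "scene" or "top" or "wrist"; returns a dict with "frame" (480x640x3 uint8, red, green, blue), "range_z" (480x640 float32, m along the optical axis (not along the pixel's ray), 0 where there is no reading), "fx", "fy", "cx", "cy" (pixels), "k1" (the pictures are not rectified: a ray, as slopes to the right and down, at radius r is drawn at 1 + k1 r^2 times it, then the intrinsics apply), "eye" and "attitude" of the camera in the world. Camera axes: x right, y down, z forward; pixel columns grow to the right and rows downward; lengths in m; the calibration is good to about 2 mm. A picture is of the moment at which its call begins.
- robot.hand_in(): hands the job in, once; it reports no verdict.
Trained networks look in the newest picture that a camera, given by its name, has taken for a name from the list of things; names that differ only in an ending like _2 or _b are one class to them, and where a whole thing is asked for, a point or a joint stands for the part that bears it (a point fixed in the world has none). Each returns a list of dicts, best first, with "conf" (0 to 1); they miss things now and then, are a little off and sometimes report something else, mostly with a low value. They report only what shows in the picture. A call takes as long as a camera call. They do not tell look-alikes from the thing itself.
- robot.look_for(camera, thing): "at" ([x, y, z] in m, in world coordinates, good to about 4 mm: the middle of the surface that is visible of it).
- robot.mark_of(camera, thing): "at" ([x, y, z] in m, in world coordinates, good to about 4 mm: a listed point, or the origin of a listed thing).
The state is a dict: "time": time; "qpos": joint angles; "joint_velocities": joint speeds; "tau": joint torques, N m; "tool_pos": TCP position; "orientation": TCP orientation; "force": force on the tool from outside, world axes, zero at the start; "ft_torque": the same for the moment, N m; "gripper_width": finger opening in m.
Only numpy, scipy, OpenCV 4.12 (cv2) and the standard library are available. Lean on these libraries where they do the work, as an engineer would, in place of code of your own. Each camera call takes 0.05 s, during which the arm holds its last target. There are 200 camera calls.

## Task

Hang the loose hooked bracket on the slotted upright: bring both of its hooks into the two slots, let them down behind the strip, then press the bracket down until the spring catch snaps out over its bottom bars and it is locked, and let go. Be gentle: feel for the stop and do not push hard on the upright (never above 30 N), and leave the other things on the bench where they are.

Things in the scene. Friction and masses are not known exactly. Their poses are not given: they have to be found in the camera images.
- post: Slotted steel upright fixed to the bench. Origin on the bench top under the middle of its slotted front face; x points from that face into the upright (the bracket comes in along +x), y along the face, z up. Grey rails behind the face, 44 mm apart inside, rise to 272 mm; foot plate 120 x 160 x 12 mm, 5 mm of it in front of the face.
- post_slots (a point): On the upright's front face, y = 0, z = 170 mm. Its steel strip, 60 wide, 4 thick, has 2 slots in line, 16 wide, 58 high. The strip is clamped up to 6 mm higher or lower from start to start, which is NOT measured and must be felt. At mid height the slots span z = 103-161 and 183-241 mm, the strip 57-253 mm.
- post_seat (a point): On the upright's front face, y = 0, z = 75 mm: where the underside of the fully seated bracket comes with the strip at mid height; truly 69 to 81 mm, as the strip is set. Seated, the hook stems rest on the lower edges of the slots: a hard stop.
- catch (a joint): Spring catch low on the strip: 2 dark noses 8 mm wide at y = +-19.5 mm, 7 mm proud. m: 0 out, grows as pushed back (max 0.009). Sloping top (19 mm above the seated bracket's underside), flat below (5.5 mm above it). The bracket's bars push them back (4 to 12 N; its weight does not), all the way down, then they spring out over the bars within 1.5 mm of the stop: locked.
- bracket_grip (a point): Loose sheet-metal bracket, about 0.22 kg, standing on its flat foot: middle of its upright rib, to grip from above. Rib 10 mm thick (y), 145 long (x), top 40 mm above the underside; this point 22 mm above the underside, 85 mm to -x of the back plate's rear face. x along the arm to the hooks, z up. Flange under the rib 46 wide, 4 thick; end plate at -x 46 wide, 24 high.
- bracket_heel (a point): Same bracket, same axes: middle of the lower rear edge of its back plate (5 thick, 52 wide, 140 mm high), level with the underside. Hooked, with the strip between plate and lips, it is at about x = 0, y = 0 in the upright's frame (3 mm side play). At the plate's two lower corners is a bar 4 mm high under a notch 14 mm high, for the catch.
- bracket_hook (a point): Same bracket: rear end of the upper of two equal hooks, 14 mm behind the plate's rear face, 113 mm above the underside; the other is 80 mm lower. 9 mm wide; stem 10 high; lip 6 to 12 mm behind the plate, hanging 22 mm below the stem. The hooks pass into the slots when the bracket is 23 to 47 mm above its seated height, and the plate then clears the catch too.
- bracket_ledge (a point): Same bracket: centre of the top of the press ledge on its back plate, 140 mm above the underside, 18 mm to -x of the plate's rear face. The ledge is 26 (x) by 52 mm (y), 5 thick, open above, to be pushed down with closed fingers. Seated, the upright stands up to 63 mm above it, just behind the plate.
- angle: plain steel angle, legs 90 and 70 mm, 40 mm wide, without hooks; not part of the job; origin at its underside
- disc: flat grinding disc, 115 mm across, 6 mm thick, lying on the bench; not part of the job; origin at its underside
- brush: brush with a long handle, lying; not part of the job; origin at its underside
- hammer: hammer, lying; not part of the job; origin at its underside
- can: upright grey can, 64 mm across, 180 mm tall; not part of the job; origin at its underside
- jar: upright glass jar, 70 mm across, 80 mm tall; not part of the job; origin at its underside
- offcut: steel bar offcut 160 x 30 x 20 mm; not part of the job; origin at its underside
Mind the look-alikes: they are no part of the job. Leave any black, brown or pink look-alike of the part that bears bracket_grip alone.

How it is judged (in metres and radians):
On the way, in this order (a step that is already met when the one before it is completed fails the run):
1. both hooks are in the slots, the back plate against the strip, not yet locked (x of bracket_heel in the frame of post between -0.006 and 0.004 m and y of bracket_heel in the frame of post between -0.006 and 0.006 m and angle between the x axis of bracket_heel and the x axis of post, either way round below 0.12 rad and angle between bracket_heel's own z axis and vertical below 0.12 rad and z of bracket_heel in the frame of post between 0.082 and 0.127 m), for 0.1 s.
2. the bracket is pressed down and the catch has snapped out over its bars (x of bracket_heel in the frame of post between -0.006 and 0.004 m and y of bracket_heel in the frame of post between -0.006 and 0.006 m and angle between the x axis of bracket_heel and the x axis of post, either way round below 0.12 rad and angle between bracket_heel's own z axis and vertical below 0.12 rad and z of bracket_heel in the frame of post between 0.067 and 0.082 m and value of joint catch below 0.0006 m), for 0.2 s.
At the end, for the whole second after the job is handed in: The bracket hangs on the upright, at rest and let go: both hooks behind the strip, heel within 6 mm of the strip's centre line and within 6 mm of its front face, upright and square to within 0.12 rad, underside 67 to 82 mm above the bench, and the catch back out over the bars (joint under 0.6 mm) (all of step 2 and linear speed of bracket below 0.02 m/s); the robot touches nothing.
It fails at once if the bracket is pushed against the upright with more than 30 N (contact force between bracket and post above 30 N).
It fails at once if the robot pushes on the upright itself with more than 25 N (contact force between any of the arm, the fingers and post above 25 N).
It fails at once if another thing on the bench is moved more than 30 mm (distance of any of angle, disc, brush, hammer, can, jar, offcut from where it was at the start of the episode above 0.03 m).
It also fails if it takes over 59 s, if anything falls off the work surface, if the arm or the gripper's body presses on something with over 40 N, if the wrist force passes 120 N, or if a joint passes its speed limit or range.

## Working session

There is one attempt and no reset: what is moved stays moved. The work goes in short steps, Python scripts to look and compute and a tool call to move; the robot and the scene stay as the last step left them, time stands still between calls to the robot, and variables do not carry over. Pictures are saved under pics/ and viewed, about 8 in all and at most 12, crops included, and the job is handed in when it is done.

Besides the shell and the picture viewer there is one more tool, called after "Emit:" by a JSON object that holds its "api" and its "payload", one argument or row to a line. play_rows: Moves the arm, as the interface text tells. Its arguments: {"type":"object","properties":{"xyz":{"type":"array","items":{"type":"array","items":{"type":"number"}}},"turn":{"type":"array","items":{"type":"number"}},"hand":{"type":"number"}},"required":["xyz","turn"]}

```bash
mkdir -p pics; python3 - <<'E'
from bench import robot
import cv2,numpy as np
s=robot.read_state();print(s)
for c in ("scene","top"):
    d=robot.snapshot(c);cv2.imwrite(f"pics/{c}1.png",d["frame"][:,:,::-1]);print(c,d["eye"],np.round(d["attitude"],3).tolist(),d["fx"],d["cx"],d["cy"],d["k1"])
    np.savez(f"{c}1.npz",**d)
    for t in ("post","post_slots","post_seat","bracket_grip","bracket_heel","bracket_hook","bracket_ledge"):
        print(t,[(np.round(r["at"],4).tolist(),round(r["conf"],2)) for r in robot.mark_of(c,t)[:4]])
    for t in ("angle","disc","brush","hammer","can","jar","offcut","bracket_grip"):
        print("look",t,[(np.round(r["at"],3).tolist(),round(r["conf"],2)) for r in robot.look_for(c,t)[:3]])
E
```

```text
{'time': 0.0, 'qpos': array([-79.79747241,  34.38544614,  -0.14578396,  91.68133653,
         0.1032626 ,  54.02412307,  -4.5717058 ]), 'joint_velocities': array([-0.00833713, -0.0418135 , -0.00055029, -0.04894138,  0.01002381,
        0.06037987, -0.0349545 ]), 'tau': array([-6.34321259e-05, -7.76454806e+01,  1.56505991e+00, -2.58019245e+01,
        1.23883595e-02,  8.67766386e-03, -9.30060338e-06]), 'tool_pos': array([0.18261077, 0.70113042, 0.2304027 ]), 'orientation': array([[ 2.51953148e-01,  9.67739400e-01, -2.56142859e-04],
       [ 9.67738147e-01, -2.51953236e-01, -1.56362703e-03],
       [-1.57771950e-03,  1.46081536e-04, -9.99998745e-01]]), 'force': array([ 0.30998372, -0.31276056,  0.22498156]), 'ft_torque': array([-0.02860941,  0.02482556,  0.0210362 ]), 'gripper_width': 0.08552484948995881}
scene [1.64625375 0.12332296 0.91750046] [[-0.184, 0.572, -0.799], [0.983, 0.115, -0.144], [0.01, -0.812, -0.583]] 485.23261750710355 331.2621286374252 239.81463777913774 0.045617667970148955
post [([0.5607, 0.2425, 0.0004], 0.94), ([0.7644, 0.078, -0.0003], 0.21)]
post_slots [([0.561
[... 1702 characters left out ...]
5, -0.0003], 0.62)]
bracket_hook [([0.3995, -0.3465, 0.114], 0.97), ([0.3324, -0.1741, 0.1109], 0.92), ([0.2998, -0.5978, 0.114], 0.88)]
bracket_ledge [([0.3994, -0.3755, 0.1394], 0.82), ([0.3273, -0.6157, 0.1397], 0.69), ([0.4785, -0.1381, 0.1401], 0.67), ([0.3073, -0.1983, 0.139], 0.56)]
look angle [([0.63, -0.435, 0.024], 0.5)]
look disc [([0.403, 0.085, 0.002], 0.95), ([0.763, 0.11, 0.024], 0.64)]
look brush []
look hammer [([0.762, 0.112, 0.024], 0.93)]
look can [([0.63, 0.46, 0.165], 0.56)]
look jar [([0.371, 0.407, 0.082], 0.59)]
look offcut [([0.628, -0.434, 0.023], 0.57)]
look bracket_grip [([0.269, -0.232, 0.005], 0.81), ([0.45, -0.184, 0.011], 0.76), ([0.362, -0.64, 0.033], 0.71)]
```

View pics/scene1.png

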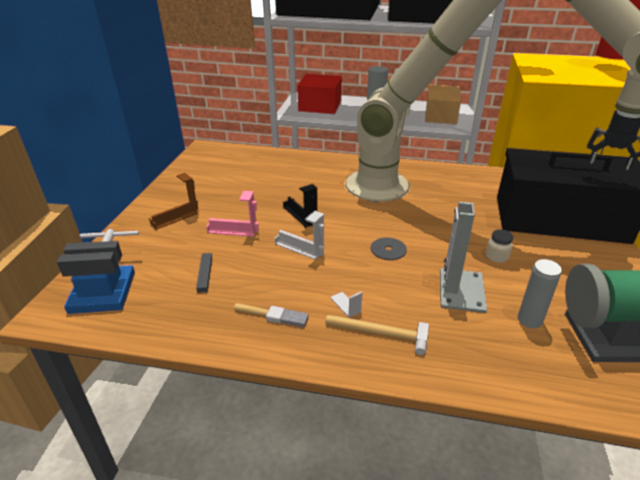

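View pics/top1.png

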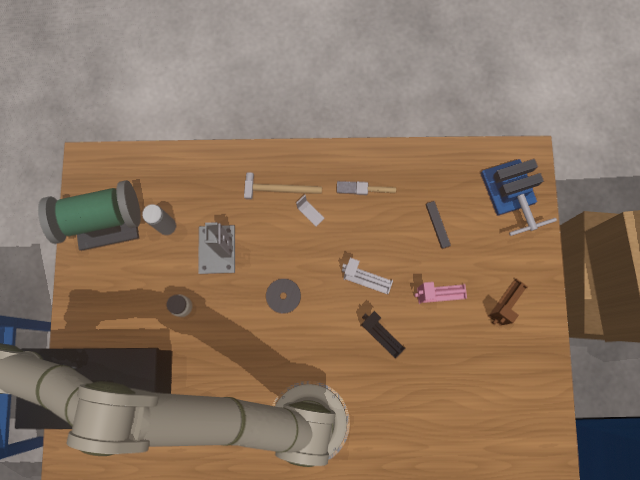

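The silver bracket, at scene (302,240) and top (368,277), is the real one; black, pink and brown are look-alikes. The post stands at top (217,248), with its foot long along the world x axis, so the bracket goes in along about +y.

```bash
cat > h.py <<'E'
import numpy as np,cv2
def cloud(d):
    K=np.array([[d["fx"],0,d["cx"]],[0,d["fy"],d["cy"]],[0,0,1]],float)
    v,u=np.mgrid[0:480,0:640]
    n=cv2.undistortPoints(np.stack([u,v],-1).reshape(-1,1,2).astype(float),K,np.array([float(d["k1"]),0,0,0])).reshape(-1,2)
    z=d["range_z"].reshape(-1,1)
    P=np.hstack([n*z,z])@np.asarray(d["attitude"]).T+d["eye"]
    P[z[:,0]==0]=np.nan
    return P.reshape(480,640,3)
def sel(P,lo,hi):
    Q=P.reshape(-1,3);return Q[np.all((Q>lo)&(Q<hi),axis=1)]
def rect(Q):
    return cv2.minAreaRect((Q[:,:2]*1000).astype(np.float32))
E
python3 - <<'E'
from h import *
for c in("top","scene"):
    d=np.load(c+"1.npz");P=cloud(d)
    f=sel(P,(.4,.15,.006),(.7,.42,.02));print(c,"foot",len(f),rect(f),f[:,2].mean())
    st=sel(P,(.48,.2,.1),(.64,.34,.29));print("post",len(st),rect(st),st[:,2].max())
    b=sel(P,(.39,-.3,.03),(.52,-.145,.05));print("rib",len(b),rect(b),np.median(b[:,2]))
    b=sel(P,(.39,-.3,.012),(.52,-.05,.05));print("rib+",len(b),rect(b))
    b=sel(P,(.39,-.3,.1),(.56,-.05,.16));print("ledge",len(b),rect(b),np.median(b[:,2]),b.mean(0))
E
```

```text
top foot 1488 ((549.949951171875, 284.2989501953125), (299.6994323730469, 267.7895812988281), 0.35543572902679443) 0.010954940727151708
post 530 ((559.099365234375, 267.7655029296875), (61.99895477294922, 46.03992462158203), 2.0392391681671143) 0.2824468732579726
rib 127 ((450.6026306152344, -211.82769775390625), (120.35224151611328, 35.168846130371094), 66.65602111816406) 0.03908454028135222
rib+ 225 ((451.77886962890625, -182.68643188476562), (231.81593322753906, 122.05188751220703), 89.34794616699219)
ledge 190 ((475.8835754394531, -133.1805419921875), (44.23937225341797, 52.09087371826172), 68.68183135986328) 0.13855795649035607 [ 0.47342629 -0.1371041   0.13695469]
scene foot 1433 ((525.5852661132812, 288.0220642089844), (242.19583129882812, 267.74298095703125), 1.6922204494476318) 0.012370773138927317
post 1252 ((560.3758544921875, 266.20672607421875), (70.82840728759766, 43.027076721191406), 1.5233895778656006) 0.2766097369187518
rib 176 ((449.505615234375, -204.102294921875), (131.31321716308594, 18.88831901550293), 68.65860748291016) 0.039591854478205124
rib+ 464 ((463.83880615234375, -193.476318359375), (170.2887725830078, 54.151668548583984), 78.57367706298828)
ledge 252 ((475.73333740234375, -132.58470153808594), (46.91920852661133, 60.158111572265625), 71.37664031982422) 0.1364055189858246 [ 0.48043641 -0.13210841  0.12991643]
```

Emit:
{"api": "play_rows", "payload": {
  "xyz": [
    [-30,48,-25],
    [-60,96,-50],
    [-90,146,-75],
    [-122,195,-100],
    [-152,243,-120]
  ],
  "turn": [0.17,0.34,0.51,0.68,0.85],
  "hand": -1
}}

```text
time: 2.22
tool_pos: [0.3807, 0.4919, 0.3526]
orientation: [[0.896, 0.444, 0.0], [0.444, -0.896, 0.001], [0.001, -0.001, -1.0]]
force: [0.7, 0.1, -0.7]
gripper_width: 0.0855
```

```bash
cat > go.py <<'E'
import sys
from bench import robot
import numpy as np
def go(x,y,z,yaw):
    s=robot.read_state();R=np.array(s["orientation"]);p=np.array(s["tool_pos"])
    cy=np.degrees(np.arctan2(R[1,0],R[0,0]))
    d=(yaw-cy+180)%360-180
    print("pos",p.round(4),"yaw",round(cy,2),"t",round(s["time"],2),"F",np.array(s["force"]).round(1),"w",round(s["gripper_width"],4),"tiltz",R[:,2].round(4))
    print("shift mm",(R.T@(np.array([x,y,z])-p)*1000).round(1),"turn",round(-np.radians(d),3))
if __name__=="__main__": go(*map(float,sys.argv[1:]))
E
python3 go.py .43 -.22 .25 -22
```

```text
pos [0.3807 0.4919 0.3526] yaw 26.39 t 2.23 F [ 0.7  0.1 -0.7] w 0.0855 tiltz [ 5.0e-04  1.1e-03 -1.0e+00]
shift mm [-272.4  659.7  101.8] turn 0.845
```

Emit:
{"api": "play_rows", "payload": {
  "xyz": [
    [-15,58,0],
    [-30,118,0],
    [-46,176,0],
    [-63,235,0],
    [-80,293,0]
  ],
  "turn": [0.15,0.3,0.45,0.6,0.7]
}}

```text
time: 2.85
tool_pos: [0.4394, 0.1919, 0.3526]
orientation: [[0.971, -0.241, 0.001], [-0.241, -0.971, 0.002], [0.001, -0.002, -1.0]]
force: [1.0, -0.4, 0.5]
gripper_width: 0.0854
```

```bash
python3 go.py .43 -.22 .25 -22
```

```text
pos [0.4394 0.1919 0.3526] yaw -13.94 t 2.85 F [ 1.  -0.4  0.5] w 0.0854 tiltz [ 0.0011  0.0018 -1.    ]
shift mm [ 90.1 402.2 101.8] turn 0.141
```

```bash
python3 - <<'E'
from bench import robot
import numpy as np,cv2
d=robot.snapshot("wrist");np.savez("w1.npz",**d);cv2.imwrite("pics/w1.png",d["frame"][:,:,::-1])
print(d["eye"],np.round(d["attitude"],3).tolist(),d["fx"])
for t in("post","post_slots","post_seat"):print(t,robot.mark_of("wrist",t))
E
```

```text
[0.45863568 0.26957363 0.49468761] [[0.971, -0.229, -0.073], [-0.24, -0.924, -0.299], [0.001, 0.308, -0.952]] 365.31614593982323
post [{'at': [0.5606, 0.2501, 0.0016], 'conf': 0.59}]
post_slots [{'at': [0.4749, -0.1246, 0.0002], 'conf': 0.4}]
post_seat [{'at': [0.5606, 0.2487, 0.0711], 'conf': 0.66}, {'at': [0.3731, 0.4164, 0.0003], 'conf': 0.6}]
```

Emit:
{"api": "play_rows", "payload": {
  "xyz": [
    [17,58,5],
    [30,116,10],
    [42,175,20],
    [54,233,35],
    [66,291,55]
  ],
  "turn": [0.03,0.06,0.09,0.12,0.141]
}}

```text
time: 3.68
tool_pos: [0.4351, -0.1053, 0.297]
orientation: [[0.929, -0.37, 0.003], [-0.37, -0.929, 0.003], [0.002, -0.003, -1.0]]
force: [1.3, 0.6, 0.0]
gripper_width: 0.0855
```

```bash
python3 go.py .43 -.22 .25 -22
```

```text
pos [ 0.4351 -0.1053  0.297 ] yaw -21.7 t 3.67 F [1.3 0.6 0. ] w 0.0855 tiltz [ 0.003   0.0025 -1.    ]
shift mm [ 37.6 108.6  46.7] turn 0.005
```

View pics/w1.png

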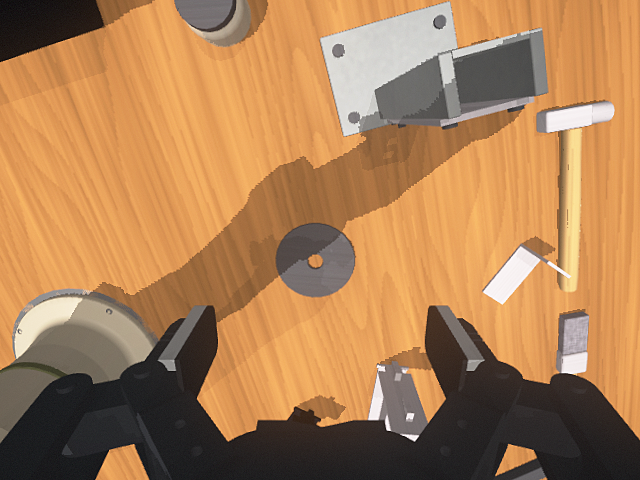

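The wrist view shows the upright top right (445-545, 30-125), with its foot's near-left edge and its front face line from about (345,135) to (540,100). I'll fit the post yaw from this and look at the bracket from here.

```bash
python3 - <<'E'
from bench import robot
from h import *
d=robot.snapshot("wrist");np.savez("w2.npz",**d);cv2.imwrite("pics/w2.png",d["frame"][:,:,::-1])
for t in("bracket_grip","bracket_heel","bracket_hook","bracket_ledge"):print(t,[(np.round(r["at"],4).tolist(),round(r["conf"],2)) for r in robot.mark_of("wrist",t)])
P=cloud(d);
for lo,hi in((.034,.045),(.035,.05)):
    b=sel(P,(.39,-.3,lo),(.52,-.16,hi));print("rib",len(b),rect(b),b.mean(0),np.linalg.svd(b[:,:2]-b[:,:2].mean(0))[2][0] if len(b)<20000 else 0)
b=sel(P,(.39,-.3,.13),(.56,-.05,.15));print("ledge",len(b),rect(b),b.mean(0))
P=cloud(np.load("w1.npz"))
f=sel(P,(.42,.2,.008),(.7,.42,.016));print("foot",len(f),rect(f),f[:,2].mean())
f=sel(P,(.45,.2,.25),(.7,.42,.3));print("posttop",len(f),rect(f),f[:,2].max())
f=sel(P,(.45,.2,.06),(.7,.42,.29));print("post",len(f),rect(f))
for z0 in(.03,.06,.1,.15,.2,.24,.26):
  f=sel(P,(.45,.2,z0),(.7,.262,z0+.03))
  if len(f)>20:
    # lower envelope y(x)
    xb=(f[:,0]//.008).astype(int)
    e=[(f[xb==k,0].mean(),np.percentile(f[xb==k,1],5)) for k in np.unique(xb) if (xb==k).sum()>2]
    print(z0,len(f),np.round(e,3).tolist())
E
```

```text
bracket_grip [([0.4033, -0.4446, 0.0204], 0.96), ([0.452, -0.2083, 0.0195], 0.55)]
bracket_heel [([0.3243, -0.1864, 0.0], 0.71), ([0.3978, -0.3594, -0.0021], 0.71), ([0.4755, -0.1297, 0.005], 0.7)]
bracket_hook [([0.3975, -0.3487, 0.1123], 0.94), ([0.3369, -0.1756, 0.1124], 0.93), ([0.4863, -0.1115, 0.11], 0.59)]
bracket_ledge [([0.4747, -0.1418, 0.1386], 0.65)]
rib 521 ((441.7367858886719, -226.94149780273438), (80.72486877441406, 10.211345672607422), 69.59349822998047) [ 0.44211999 -0.22536979  0.03908764] [-0.34781231 -0.93756418]
rib 518 ((441.73931884765625, -226.94219970703125), (80.72325897216797, 10.204777717590332), 69.60517883300781) [ 0.44222416 -0.22517134  0.03911293] [-0.34585557 -0.93828776]
ledge 2240 ((474.6534729003906, -139.2858428955078), (31.833271026611328, 52.378639221191406), 69.29971313476562) [ 0.47484497 -0.13804224  0.13884492]
foot 9144 ((560.6311645507812, 304.41680908203125), (160.83055114746094, 120.29888153076172), 1.4298516511917114) 0.011475136352866913
posttop 4976 ((561.3753662109375, 267.283447265625), (61.851905822753906, 43.7116813659668), 1.4247698783874512) 0.2738884355428041
post 10826 ((561.4173583984375, 265.5846252441406), (61.98535919189453, 47.12712097167969), 1.0923923254013062)
0.03 34 [[0.532, 0.253]]
0.06 94 [[0.532, 0.249], [0.54, 0.242], [0.545, 0.242]]
0.1 82 [[0.532, 0.249]]
0.15 277 [[0.532, 0.249], [0.583, 0.253], [0.585, 0.253]]
0.2 546 [[0.532, 0.248], [0.57, 0.251], [0.583, 0.253], [0.585, 0.253]]
0.24 1502 [[0.532, 0.248], [0.54, 0.245], [0.548, 0.248], [0.556, 0.249], [0.564, 0.249], [0.572, 0.249], [0.582, 0.247], [0.586, 0.247]]
0.26 677 [[0.533, 0.253], [0.538, 0.253], [0.583, 0.254], [0.587, 0.254]]
```

View pics/w2.png

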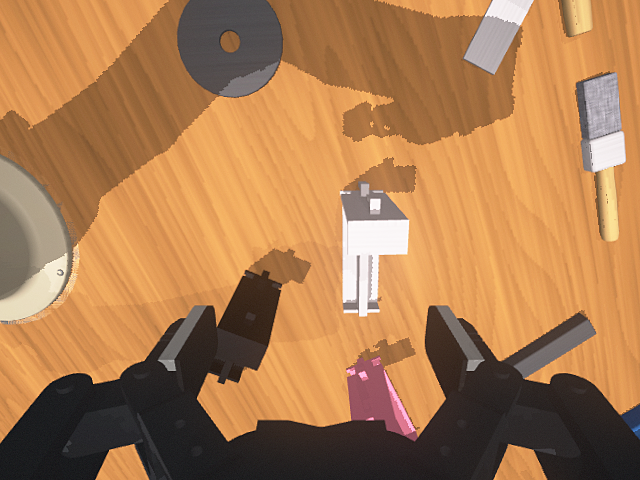

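The bracket shows silver at (375,250), with its ledge at (375,220) and rib at (362,285). The rib line and ledge agree on yaw 69.5° and a grip point at (0.4503, -0.2044). The foot fit gives post origin (0.562, 0.249) and yaw 91.4°.

```bash
python3 go.py .4503 -.2044 .14 -20.5
```

```text
pos [ 0.4348 -0.1039  0.297 ] yaw -21.81 t 3.92 F [-0.1  1.1 -0.2] w 0.0857 tiltz [ 6.0e-04  2.3e-03 -1.0e+00]
shift mm [ 51.8  87.9 156.7] turn -0.023
```

Emit:
{"api": "play_rows", "payload": {
  "xyz": [
    [26,44,10],
    [52,88,25],
    [52,88,80],
    [52,88,130],
    [52,88,157]
  ],
  "turn": [-0.01,-0.023,-0.023,-0.023,-0.023]
}}

```text
time: 4.55
tool_pos: [0.4512, -0.2018, 0.1375]
orientation: [[0.938, -0.346, -0.001], [-0.346, -0.938, 0.004], [-0.003, -0.003, -1.0]]
force: [0.8, -0.2, 0.4]
gripper_width: 0.0851
```

```bash
python3 - <<'E'
from bench import robot
from h import *
from go import go
d=robot.snapshot("wrist");np.savez("w3.npz",**d);cv2.imwrite("pics/w3.png",d["frame"][:,:,::-1])
P=cloud(d)
b=sel(P,(.39,-.3,.034),(.52,-.16,.045));print("rib",len(b),rect(b) if len(b) else 0)
b=sel(P,(.39,-.3,.13),(.56,-.05,.15));print("ledge",len(b),rect(b))
go(.4503,-.2044,.009,-20.5)
E
```

```text
rib 1737 ((444.89923095703125, -219.60838317871094), (98.13705444335938, 9.374970436096191), 69.55049133300781)
ledge 11513 ((463.71490478515625, -165.95065307617188), (89.11602783203125, 86.64238739013672), 70.86878204345703)
pos [ 0.4504 -0.2014  0.1357] yaw -20.21 t 4.6 F [-0.4  0.3 -1.3] w 0.0849 tiltz [-0.0037  0.0043 -1.    ]
shift mm [  1.5   3.2 126.7] turn 0.005
```

Emit:
{"api": "play_rows", "payload": {
  "xyz": [
    [1.5,3,35],
    [1.5,3,70],
    [1.5,3,100],
    [1.5,3,118],
    [1.5,3,126]
  ],
  "turn": [0.005,0.005,0.005,0.005,0.005]
}}

```text
time: 5.22
tool_pos: [0.4518, -0.2025, 0.0093]
orientation: [[0.938, -0.347, -0.003], [-0.347, -0.938, 0.005], [-0.005, -0.004, -1.0]]
force: [-0.0, 0.5, 0.8]
gripper_width: 0.0857
```

Emit:
{"api": "play_rows", "payload": {
  "xyz": [
    [0,0,0],
    [0,0,0],
    [0,0,0],
    [0,0,0],
    [0,0,0]
  ],
  "turn": [0,0,0,0,0],
  "hand": 1
}}

```text
time: 5.85
tool_pos: [0.452, -0.2025, 0.0099]
orientation: [[0.938, -0.347, -0.002], [-0.347, -0.938, 0.005], [-0.004, -0.004, -1.0]]
force: [-0.6, 1.2, 7.0]
gripper_width: 0.0089
```

Emit:
{"api": "play_rows", "payload": {
  "xyz": [
    [0,0,0],
    [0,0,0],
    [0,0,0],
    [0,0,0],
    [0,0,0]
  ],
  "turn": [0,0,0,0,0]
}}

```text
time: 6.48
tool_pos: [0.452, -0.2025, 0.01]
orientation: [[0.938, -0.347, -0.002], [-0.347, -0.938, 0.005], [-0.004, -0.004, -1.0]]
force: [0.3, 0.1, 1.9]
gripper_width: 0.0089
```

```bash
python3 go.py .4503 -.2044 .12 -20.5
```

```text
pos [ 0.452  -0.2025  0.01  ] yaw -20.32 t 6.47 F [0.3 0.1 1.9] w 0.0089 tiltz [-0.0021  0.0054 -1.    ]
shift mm [  -1.4    1.9 -110.1] turn 0.003
```

Emit:
{"api": "play_rows", "payload": {
  "xyz": [
    [0,0,-20],
    [0,0,-65],
    [0,0,-110],
    [0,-20,-120],
    [0,-60,-120]
  ],
  "turn": [0,0,0,0,0]
}}

```text
time: 7.1
tool_pos: [0.4734, -0.1476, 0.1313]
orientation: [[0.937, -0.35, -0.0], [-0.35, -0.937, 0.004], [-0.002, -0.004, -1.0]]
force: [0.8, 0.3, -2.2]
gripper_width: 0.0086
```

```bash
python3 - <<'E'
from bench import robot
from h import *
from go import go
go(.565,.1264,.13,1.43)
d=robot.snapshot("wrist");cv2.imwrite("pics/w4.png",d["frame"][:,:,::-1])
P=cloud(d);s=robot.read_state();R=np.array(s["orientation"]);T=(P.reshape(-1,3)-s["tool_pos"])@R*1000
b=T[(T[:,2]>-140)&(T[:,2]<-115)&(abs(T[:,0])<45)&(T[:,1]<-35)&(T[:,1]>-110)]
print(len(b),cv2.minAreaRect(b[:,:2].astype(np.float32)),np.median(b,0))
h,e=np.histogram(b[:,1],bins=np.arange(-110,-30,4));print(list(zip(e,h)))
E
```

```text
pos [ 0.4734 -0.1476  0.1313] yaw -20.48 t 7.1 F [ 0.8  0.3 -2.2] w 0.0086 tiltz [-1.0e-04  4.4e-03 -1.0e+00]
shift mm [ -10.  -288.7    2.5] turn -0.382
0 ((0.0, 0.0), (0.0, 0.0), 0.0) [nan nan nan]
[(np.int64(-110), np.int64(0)), (np.int64(-106), np.int64(0)), (np.int64(-102), np.int64(0)), (np.int64(-98), np.int64(0)), (np.int64(-94), np.int64(0)), (np.int64(-90), np.int64(0)), (np.int64(-86), np.int64(0)), (np.int64(-82), np.int64(0)), (np.int64(-78), np.int64(0)), (np.int64(-74), np.int64(0)), (np.int64(-70), np.int64(0)), (np.int64(-66), np.int64(0)), (np.int64(-62), np.int64(0)), (np.int64(-58), np.int64(0)), (np.int64(-54), np.int64(0)), (np.int64(-50), np.int64(0)), (np.int64(-46), np.int64(0)), (np.int64(-42), np.int64(0)), (np.int64(-38), np.int64(0))]
  return _methods._mean(a, axis=axis, dtype=dtype,
  ret = um.true_divide(
```

View pics/w4.png

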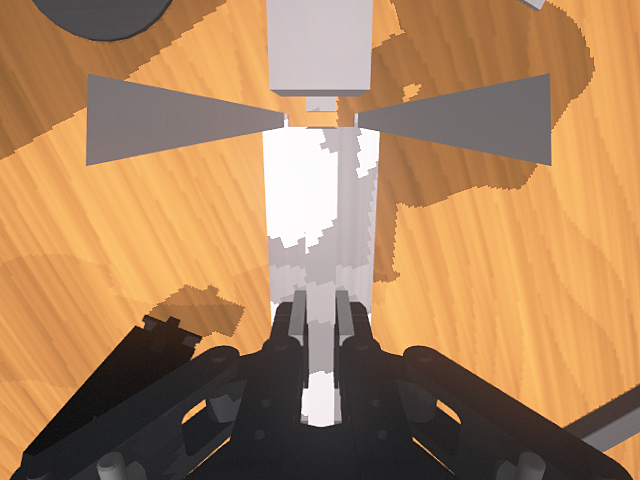

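The bracket is held square between the fingers (320,320). The camera is too close to the ledge to range it. Now to the approach pose in front of the upright.

Emit:
{"api": "play_rows", "payload": {
  "xyz": [
    [-2,-40,0],
    [-4,-100,1],
    [-6,-160,2],
    [-8,-220,2],
    [-10,-270,2.5]
  ],
  "turn": [-0.08,-0.16,-0.24,-0.32,-0.382]
}}

```text
time: 7.78
tool_pos: [0.5584, 0.1187, 0.1293]
orientation: [[0.999, 0.035, -0.003], [0.035, -0.999, 0.009], [-0.002, -0.009, -1.0]]
force: [0.3, 0.0, -3.0]
gripper_width: 0.0091
```

Emit:
{"api": "play_rows", "payload": {
  "xyz": [
    [0,0,0],
    [0,0,0],
    [0,0,0],
    [0,0,0],
    [0,0,0]
  ],
  "turn": [0,0,0,0,0]
}}

```text
time: 8.4
tool_pos: [0.5585, 0.118, 0.1295]
orientation: [[0.999, 0.034, -0.002], [0.034, -0.999, 0.009], [-0.002, -0.009, -1.0]]
force: [0.2, 0.1, -2.7]
gripper_width: 0.0094
```

```bash
python3 - <<'E'
from bench import robot
from h import *
from go import go
go(.5650,.1264,.12,1.43)
p=np.array(robot.read_state()["tool_pos"])
for c in("scene","top"):
    d=robot.snapshot(c);np.savez(c+"5.npz",**d);im=d["frame"][:,:,::-1]
    cv2.imwrite(f"pics/{c}5.png",cv2.resize(im[150:330,400:560] if c=="scene" else im[200:320,170:330],(640,720) if c=="scene" else (640,480),interpolation=cv2.INTER_CUBIC)[:600])
    for t in("bracket_heel","bracket_hook","bracket_ledge","post_slots"):print(c,t,[(np.round(r["at"],4).tolist(),round(r["conf"],2)) for r in robot.mark_of(c,t) if r["at"][1]>0])
    P=cloud(d)
    b=sel(P,(.5,.13,p[2]+.118),(.62,.235,p[2]+.145));print("ledge",len(b),rect(b) if len(b) else 0, np.median(b[:,2]))
E
```

```text
pos [0.5585 0.118  0.1295] yaw 1.96 t 8.4 F [ 0.2  0.1 -2.7] w 0.0094 tiltz [-0.0023  0.0087 -1.    ]
shift mm [ 6.8 -8.1  9.5] turn 0.009
scene bracket_heel []
scene bracket_hook [([0.554, 0.2146, 0.2331], 0.9), ([0.7653, 0.0769, 0.0007], 0.57)]
scene bracket_ledge [([0.5573, 0.181, 0.2631], 0.65), ([0.5592, 0.1159, 0.1424], 0.51)]
scene post_slots [([0.5585, 0.2472, 0.1714], 0.6)]
ledge 200 ((559.7576904296875, 163.43572998046875), (58.21604919433594, 74.75302124023438), 7.995920181274414) 0.261104928988634
top bracket_heel []
top bracket_hook []
top bracket_ledge []
top post_slots [([0.5596, 0.2443, 0.1751], 0.79)]
ledge 0 0 nan
  return _methods._mean(a, axis=axis, dtype=dtype,
  ret = ret.dtype.type(ret / rcount)
```

View pics/scene5.png

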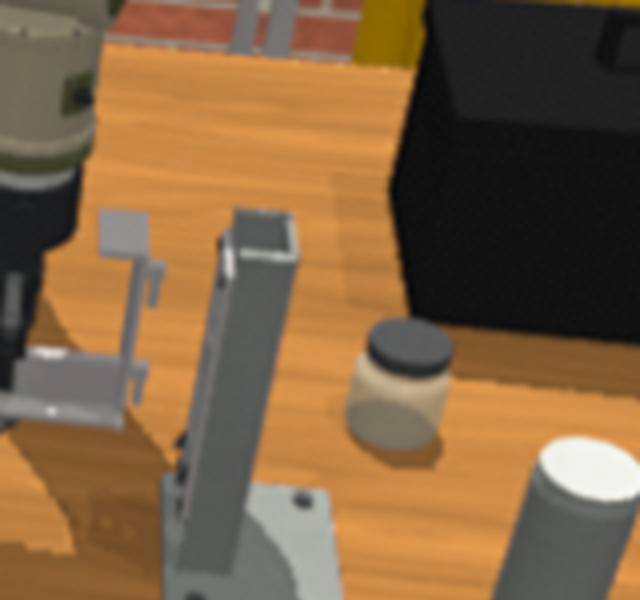

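```bash
python3 - <<'E'
from h import *
P=cloud(np.load("scene5.npz"));P0=cloud(np.load("scene1.npz"))
b=sel(P,(.5,.166,.255),(.62,.215,.285));print("ledge",len(b),rect(b),np.percentile(b[:,0],[2,98]),b[:,2].mean())
# heights profile
for Q,n in((P,"now"),(P0,"before")):
    f=sel(Q,(.5,.24,.262),(.64,.32,.30));print(n,"posttop",len(f),rect(f),np.percentile(f[:,0],[2,98]))
PT=cloud(np.load("top1.npz"));f=sel(PT,(.5,.22,.262),(.64,.32,.30));print("top",len(f),rect(f),np.percentile(f[:,0],[2,98]))
PW=cloud(np.load("w1.npz"));f=sel(PW,(.5,.22,.262),(.64,.32,.30));print("wrist",len(f),rect(f),np.percentile(f[:,0],[2,98]))
# slots in w1 strip: top view strip points
E
```

```text
ledge 148 ((556.6570434570312, 183.97914123535156), (58.290401458740234, 28.39874267578125), 1.4972758293151855) [0.53005556 0.58288989] 0.2605280532620705
now posttop 170 ((563.871337890625, 269.34942626953125), (65.62250518798828, 35.348876953125), 0.7466713190078735) [0.53330378 0.59336972]
before posttop 172 ((563.1348266601562, 269.4024353027344), (64.25909423828125, 35.772926330566406), 1.508960247039795) [0.53286192 0.59366694]
top 114 ((558.6930541992188, 268.2609558105469), (60.22701644897461, 41.575016021728516), 0.4589760899543762) [0.52967099 0.58856809]
wrist 3221 ((561.3609619140625, 270.93231201171875), (61.90229797363281, 36.30036544799805), 1.0786967277526855) [0.53105623 0.59010704]
```

Emit:
{"api": "play_rows", "payload": {
  "xyz": [
    [1,0,3],
    [2.5,0,6],
    [3,0,8],
    [3,0,8.5],
    [3,0,8.5]
  ],
  "turn": [0.009,0.009,0.009,0.009,0.009]
}}

```text
time: 9.52
tool_pos: [0.5614, 0.1189, 0.1207]
orientation: [[1.0, 0.026, -0.003], [0.026, -1.0, 0.009], [-0.002, -0.009, -1.0]]
force: [-0.2, -0.2, -1.9]
gripper_width: 0.009
```

Emit:
{"api": "play_rows", "payload": {
  "xyz": [
    [2.7,-8,0],
    [2.7,-16,0],
    [2.7,-24,0],
    [2.7,-29,0],
    [2.7,-29,0]
  ],
  "turn": [0,0,0,0,0]
}}

```text
time: 10.15
tool_pos: [0.5632, 0.1486, 0.1209]
orientation: [[1.0, 0.028, -0.003], [0.028, -1.0, 0.009], [-0.002, -0.009, -1.0]]
force: [0.6, -0.7, -2.2]
gripper_width: 0.0095
```

Emit:
{"api": "play_rows", "payload": {
  "xyz": [
    [0,-3,0],
    [0,-6,0],
    [0,-8,0],
    [0,-10,0],
    [0,-10,0]
  ],
  "turn": [0,0,0,0,0]
}}

```text
time: 10.78
tool_pos: [0.5629, 0.1587, 0.121]
orientation: [[1.0, 0.028, -0.003], [0.028, -1.0, 0.009], [-0.002, -0.009, -1.0]]
force: [-0.2, 0.1, -2.1]
gripper_width: 0.0091
```

Hook tips should already be about 6 mm past the strip face with no force, so they are in the slots. I'll advance until the plate touches.

Emit:
{"api": "play_rows", "payload": {
  "xyz": [
    [0,-2,0],
    [0,-4,0],
    [0,-5,0],
    [0,-6,0],
    [0,-6,0]
  ],
  "turn": [0,0,0,0,0]
}}

```text
time: 11.4
tool_pos: [0.5627, 0.1648, 0.121]
orientation: [[1.0, 0.028, -0.003], [0.028, -1.0, 0.009], [-0.003, -0.009, -1.0]]
force: [-0.4, -1.1, -2.4]
gripper_width: 0.009
```

Emit:
{"api": "play_rows", "payload": {
  "xyz": [
    [0,-0.5,0],
    [0,-1,0],
    [0,-1.5,0],
    [0,-2,0],
    [0,-2,0]
  ],
  "turn": [0,0,0,0,0]
}}

```text
time: 12.02
tool_pos: [0.5626, 0.1658, 0.1211]
orientation: [[1.0, 0.027, -0.003], [0.027, -1.0, 0.008], [-0.003, -0.008, -1.0]]
force: [-0.5, -4.9, -0.8]
gripper_width: 0.0089
```

Plate contact at TCP y≈0.1652. Back off slightly and lower, feeling for the catch.

Emit:
{"api": "play_rows", "payload": {
  "xyz": [
    [0,0.7,0],
    [0,0.8,2],
    [0,0.8,5],
    [0,0.8,8],
    [0,0.8,9]
  ],
  "turn": [0,0,0,0,0]
}}

```text
time: 12.65
tool_pos: [0.5625, 0.1651, 0.1118]
orientation: [[1.0, 0.027, -0.003], [0.027, -1.0, 0.008], [-0.003, -0.008, -1.0]]
force: [-1.4, 0.3, -1.6]
gripper_width: 0.0095
```

Emit:
{"api": "play_rows", "payload": {
  "xyz": [
    [0,0,1],
    [0,0,2],
    [0,0,3],
    [0,0,4],
    [0,0,4]
  ],
  "turn": [0,0,0,0,0]
}}

```text
time: 13.28
tool_pos: [0.5624, 0.1651, 0.1077]
orientation: [[1.0, 0.027, -0.003], [0.027, -1.0, 0.008], [-0.003, -0.008, -1.0]]
force: [0.4, 0.2, -1.2]
gripper_width: 0.0091
```

Emit:
{"api": "play_rows", "payload": {
  "xyz": [
    [0,0,0.7],
    [0,0,1.5],
    [0,0,2.2],
    [0,0,3],
    [0,0,3]
  ],
  "turn": [0,0,0,0,0]
}}

```text
time: 13.9
tool_pos: [0.5624, 0.1651, 0.1047]
orientation: [[1.0, 0.027, -0.003], [0.027, -1.0, 0.008], [-0.003, -0.008, -1.0]]
force: [0.4, -0.8, -2.9]
gripper_width: 0.0091
```

Emit:
{"api": "play_rows", "payload": {
  "xyz": [
    [0,0,0.5],
    [0,0,1],
    [0,0,1.5],
    [0,0,2],
    [0,0,2]
  ],
  "turn": [0,0,0,0,0]
}}

```text
time: 14.52
tool_pos: [0.5626, 0.1646, 0.1029]
orientation: [[1.0, 0.026, -0.003], [0.026, -1.0, 0.007], [-0.003, -0.007, -1.0]]
force: [0.6, -4.3, 2.4]
gripper_width: 0.0094
```

Catch noses felt at heel z≈0.0935, which puts the seat near 0.0745. Keep lowering gently in the grip to gain lip engagement.

Emit:
{"api": "play_rows", "payload": {
  "xyz": [
    [0,0,0.6],
    [0,0,1.2],
    [0,0,1.8],
    [0,0,2.4],
    [0,0,2.4]
  ],
  "turn": [0,0,0,0,0]
}}

```text
time: 15.15
tool_pos: [0.5628, 0.1644, 0.1005]
orientation: [[1.0, 0.026, -0.002], [0.026, -1.0, 0.007], [-0.002, -0.007, -1.0]]
force: [0.4, -4.9, 4.1]
gripper_width: 0.0089
```

Emit:
{"api": "play_rows", "payload": {
  "xyz": [
    [0,0,0.6],
    [0,0,1.2],
    [0,0,1.8],
    [0,0,2.4],
    [0,0,2.4]
  ],
  "turn": [0,0,0,0,0]
}}

```text
time: 15.78
tool_pos: [0.563, 0.1644, 0.0981]
orientation: [[1.0, 0.026, -0.002], [0.026, -1.0, 0.007], [-0.002, -0.007, -1.0]]
force: [0.6, -4.9, 5.4]
gripper_width: 0.009
```

Emit:
{"api": "play_rows", "payload": {
  "xyz": [
    [0,0,0.8],
    [0,0,1.6],
    [0,0,2.4],
    [0,0,3.2],
    [0,0,3.2]
  ],
  "turn": [0,0,0,0,0]
}}

```text
time: 16.4
tool_pos: [0.5631, 0.1644, 0.095]
orientation: [[1.0, 0.026, -0.002], [0.026, -1.0, 0.007], [-0.002, -0.007, -1.0]]
force: [0.8, -4.0, 4.6]
gripper_width: 0.0092
```

Emit:
{"api": "play_rows", "payload": {
  "xyz": [
    [0,0,0.8],
    [0,0,1.6],
    [0,0,2.4],
    [0,0,3.2],
    [0,0,3.2]
  ],
  "turn": [0,0,0,0,0]
}}

```text
time: 17.02
tool_pos: [0.5629, 0.164, 0.0913]
orientation: [[1.0, 0.025, -0.002], [0.025, -1.0, 0.006], [-0.002, -0.006, -1.0]]
force: [1.1, -4.8, -0.1]
gripper_width: 0.0092
```

Emit:
{"api": "play_rows", "payload": {
  "xyz": [
    [0,0,0.5],
    [0,0,1.0],
    [0,0,1.5],
    [0,0,2],
    [0,0,2]
  ],
  "turn": [0,0,0,0,0]
}}

```text
time: 17.65
tool_pos: [0.5628, 0.164, 0.0892]
orientation: [[1.0, 0.026, -0.003], [0.026, -1.0, 0.006], [-0.002, -0.006, -1.0]]
force: [1.6, -1.0, -5.8]
gripper_width: 0.0087
```

```bash
python3 - <<'E'
from bench import robot
from h import *
from go import go
go(.5628,.164,.08,1.43)
d=robot.snapshot("scene");im=d["frame"][:,:,::-1]
cv2.imwrite("pics/scene6.png",cv2.resize(im[190:320,400:530],(600,600),interpolation=cv2.INTER_CUBIC))
P=cloud(d);b=sel(P,(.5,.205,.19),(.62,.245,.245));print("ledge",len(b),rect(b),np.percentile(b[:,2],[5,50,95]))
E
```

```text
pos [0.5628 0.164  0.0892] yaw 1.47 t 17.65 F [ 1.6 -1.  -5.8] w 0.0087 tiltz [-0.0026  0.0062 -1.    ]
shift mm [0.  0.1 9.2] turn 0.001
ledge 170 ((560.5051879882812, 229.87847900390625), (57.02220153808594, 29.128028869628906), 0.618106484413147) [0.20032566 0.21964205 0.22203115]
```

View pics/scene6.png

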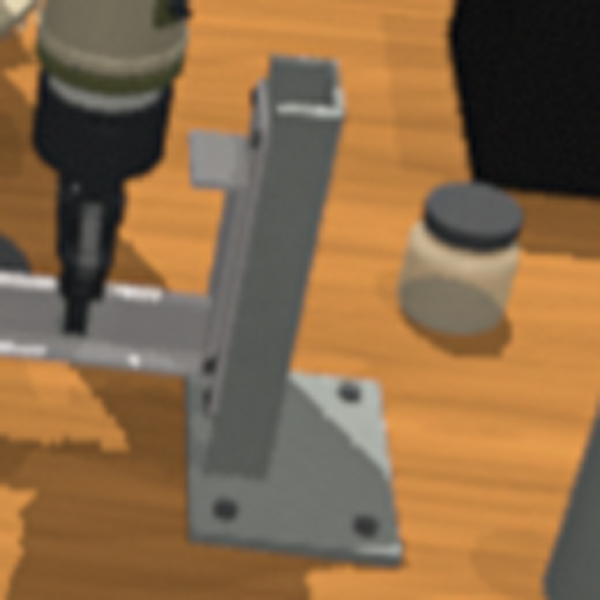

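Bracket flush on the strip, ledge at (220,160), underside about 78-79 mm. Keep going down.

Emit:
{"api": "play_rows", "payload": {
  "xyz": [
    [0,0,0.5],
    [0,0,1.0],
    [0,0,1.5],
    [0,0,1.5],
    [0,0,1.5]
  ],
  "turn": [0,0,0,0,0]
}}

```text
time: 18.32
tool_pos: [0.5626, 0.1645, 0.0876]
orientation: [[1.0, 0.026, -0.003], [0.026, -1.0, 0.007], [-0.003, -0.007, -1.0]]
force: [-0.6, 1.0, -1.6]
gripper_width: 0.0093
```

Emit:
{"api": "play_rows", "payload": {
  "xyz": [
    [0,0,0.5],
    [0,0,1.0],
    [0,0,1.5],
    [0,0,1.5],
    [0,0,1.5]
  ],
  "turn": [0,0,0,0,0]
}}

```text
time: 18.95
tool_pos: [0.5628, 0.1647, 0.0864]
orientation: [[1.0, 0.026, -0.002], [0.026, -1.0, 0.007], [-0.002, -0.007, -1.0]]
force: [-1.9, -1.1, 6.3]
gripper_width: 0.0092
```

Emit:
{"api": "play_rows", "payload": {
  "xyz": [
    [0,0,0.3],
    [0,0,0.6],
    [0,0,0.9],
    [0,0,0.9],
    [0,0,0.9]
  ],
  "turn": [0,0,0,0,0]
}}

```text
time: 19.58
tool_pos: [0.5631, 0.1649, 0.0861]
orientation: [[1.0, 0.026, -0.002], [0.026, -1.0, 0.008], [-0.002, -0.008, -1.0]]
force: [-1.2, 0.1, 8.2]
gripper_width: 0.0089
```

Emit:
{"api": "play_rows", "payload": {
  "xyz": [
    [0,0,-0.5],
    [0,0,-0.5],
    [0,0,-0.5],
    [0,0,-0.5],
    [0,0,-0.5]
  ],
  "turn": [0,0,0,0,0],
  "hand": -1
}}

```text
time: 20.2
tool_pos: [0.563, 0.1648, 0.0865]
orientation: [[1.0, 0.026, -0.002], [0.026, -1.0, 0.008], [-0.002, -0.008, -1.0]]
force: [-0.1, -0.3, -0.3]
gripper_width: 0.0855
```

Emit:
{"api": "play_rows", "payload": {
  "xyz": [
    [0,1,-10],
    [0,2,-40],
    [0,2,-90],
    [0,2,-140],
    [0,2,-190]
  ],
  "turn": [0,0,0,0,0]
}}

```text
time: 20.82
tool_pos: [0.5632, 0.161, 0.2788]
orientation: [[1.0, 0.026, -0.002], [0.026, -1.0, 0.008], [-0.001, -0.008, -1.0]]
force: [-0.1, -0.1, -0.1]
gripper_width: 0.0853
```

```bash
python3 - <<'E'
from bench import robot
from h import *
from go import go
d=robot.snapshot("scene");im=d["frame"][:,:,::-1]
P=cloud(d);b=sel(P,(.5,.205,.19),(.62,.245,.245));print("ledge",len(b),rect(b),np.percentile(b[:,2],[5,50,95]))
d=robot.snapshot("wrist");P=cloud(d);cv2.imwrite("pics/w7.png",d["frame"][:,:,::-1])
b=sel(P,(.5,.19,.205),(.62,.252,.225));print("ledge w",len(b),rect(b) if len(b) else 0,np.percentile(b[:,2],[5,50,95]))
go(.5625,.231,.24,1.43)
E
```

```text
ledge 175 ((559.7572631835938, 229.21620178222656), (61.05887222290039, 30.552303314208984), 0.9357291460037231) [0.19991184 0.21764726 0.22025093]
ledge w 5372 ((561.1110229492188, 232.0203857421875), (52.18075942993164, 35.27146911621094), 0.9317123293876648) [0.21507717 0.21624459 0.21741577]
pos [0.5659 0.161  0.2821] yaw 1.45 t 20.93 F [ 0.6  0.7 -0.2] w 0.0855 tiltz [ 0.006   0.011  -0.9999]
shift mm [ -1.9 -69.6  42.9] turn 0.0
```

View pics/w7.png

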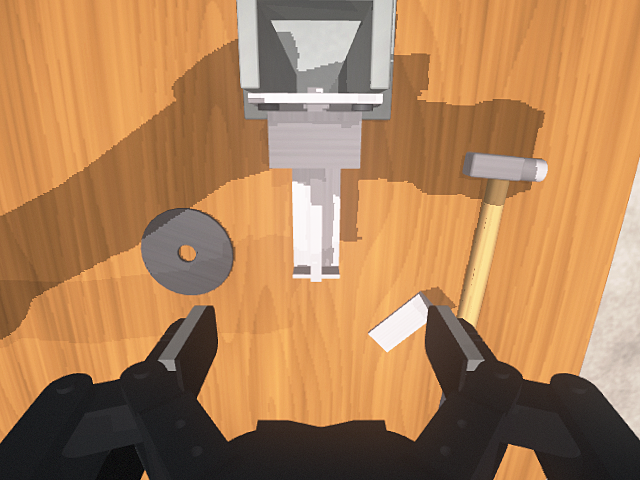

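The bracket hangs on the upright with its ledge at (315,140), and its yaw is true. I'll close the fingers and press on the ledge.

Emit:
{"api": "play_rows", "payload": {
  "xyz": [
    [-1,-20,0],
    [-2,-45,0],
    [-2,-65,5],
    [-2,-66,15],
    [-2,-66,25]
  ],
  "turn": [0,0,0,0,0],
  "hand": 1
}}

```text
time: 21.55
tool_pos: [0.562, 0.2267, 0.2565]
orientation: [[1.0, 0.025, 0.005], [0.025, -1.0, 0.01], [0.005, -0.01, -1.0]]
force: [-0.5, -0.4, -0.3]
gripper_width: 0.0002
```

Emit:
{"api": "play_rows", "payload": {
  "xyz": [
    [0,0,10],
    [0,0,20],
    [0,0,26],
    [0,0,28],
    [0,0,29]
  ],
  "turn": [0,0,0,0,0]
}}

```text
time: 22.18
tool_pos: [0.5623, 0.2269, 0.2276]
orientation: [[1.0, 0.025, 0.005], [0.025, -1.0, 0.01], [0.005, -0.01, -1.0]]
force: [-0.1, 0.7, 0.5]
gripper_width: 0.0003
```

Emit:
{"api": "play_rows", "payload": {
  "xyz": [
    [0,0,3],
    [0,0,6],
    [0,0,8],
    [0,0,9],
    [0,0,10]
  ],
  "turn": [0,0,0,0,0]
}}

```text
time: 22.8
tool_pos: [0.5623, 0.2269, 0.2175]
orientation: [[1.0, 0.025, 0.005], [0.025, -1.0, 0.01], [0.005, -0.01, -1.0]]
force: [1.1, -0.3, 0.3]
gripper_width: -0.0001
```

Emit:
{"api": "play_rows", "payload": {
  "xyz": [
    [0,0,0.5],
    [0,0,1],
    [0,0,1.5],
    [0,0,1.5],
    [0,0,1.5]
  ],
  "turn": [0,0,0,0,0]
}}

```text
time: 23.42
tool_pos: [0.5626, 0.227, 0.217]
orientation: [[1.0, 0.025, 0.006], [0.025, -1.0, 0.011], [0.006, -0.011, -1.0]]
force: [-3.4, -1.0, 9.1]
gripper_width: 0.0001
```

Emit:
{"api": "play_rows", "payload": {
  "xyz": [
    [0,0,0.2],
    [0,0,0.4],
    [0,0,0.6],
    [0,0,0.6],
    [0,0,0.6]
  ],
  "turn": [0,0,0,0,0]
}}

```text
time: 24.05
tool_pos: [0.5629, 0.227, 0.217]
orientation: [[1.0, 0.025, 0.006], [0.025, -1.0, 0.011], [0.007, -0.011, -1.0]]
force: [-2.0, -0.7, 8.1]
gripper_width: 0.0004
```

Emit:
{"api": "play_rows", "payload": {
  "xyz": [
    [0,0,0.8],
    [0,0,1.2],
    [0,0,1.5],
    [0,0,1.6],
    [0,0,1.6]
  ],
  "turn": [0,0,0,0,0]
}}

```text
time: 24.68
tool_pos: [0.5633, 0.227, 0.2169]
orientation: [[1.0, 0.025, 0.008], [0.024, -1.0, 0.013], [0.008, -0.012, -1.0]]
force: [-4.6, -1.9, 16.5]
gripper_width: -0.0
```

Hard stop at 16.5 N, above the catch's 12 N maximum, with the underside about 77 mm. The earlier force reversal 1.5–2 mm above this stop fits the catch snapping out. Retreat and check.

Emit:
{"api": "play_rows", "payload": {
  "xyz": [
    [0,0,-3],
    [0,0,-25],
    [0,0,-60],
    [0,25,-75],
    [0,70,-80]
  ],
  "turn": [0,0,0,0,0]
}}

```text
time: 25.3
tool_pos: [0.5645, 0.1555, 0.2964]
orientation: [[1.0, 0.027, 0.009], [0.027, -1.0, 0.013], [0.009, -0.013, -1.0]]
force: [1.7, -0.4, -0.1]
gripper_width: 0.0001
```

```bash
python3 - <<'E'
from bench import robot
from h import *
from go import go
ds=[robot.snapshot("scene") for _ in range(4)]
im=np.mean([d["frame"] for d in ds],0).astype(np.uint8)[:,:,::-1]
a=np.load("scene1.npz")["frame"][:,:,::-1]
m=np.hstack([cv2.resize(x[235:305,425:465],(400,600),interpolation=cv2.INTER_CUBIC) for x in(im,a)])[:600,:800]
cv2.imwrite("pics/scene8.png",m)
d=robot.snapshot("wrist");P=cloud(d)
b=sel(P,(.5,.19,.205),(.62,.252,.225));print("ledge w",len(b),rect(b) if len(b) else 0,np.percentile(b[:,2],[5,50,95]) if len(b) else 0)
go(.563,.162,.23,1.43)
E
```

```text
ledge w 4858 ((561.8446044921875, 232.42269897460938), (52.420616149902344, 35.14695358276367), 1.0180801153182983) [0.21501368 0.216251   0.21747951]
pos [0.5642 0.1552 0.2957] yaw 1.34 t 25.55 F [-0.   1.3 -1.2] w 0.0 tiltz [ 0.007   0.0128 -0.9999]
shift mm [-1.5 -6.  65.7] turn -0.002
```

View pics/scene8.png

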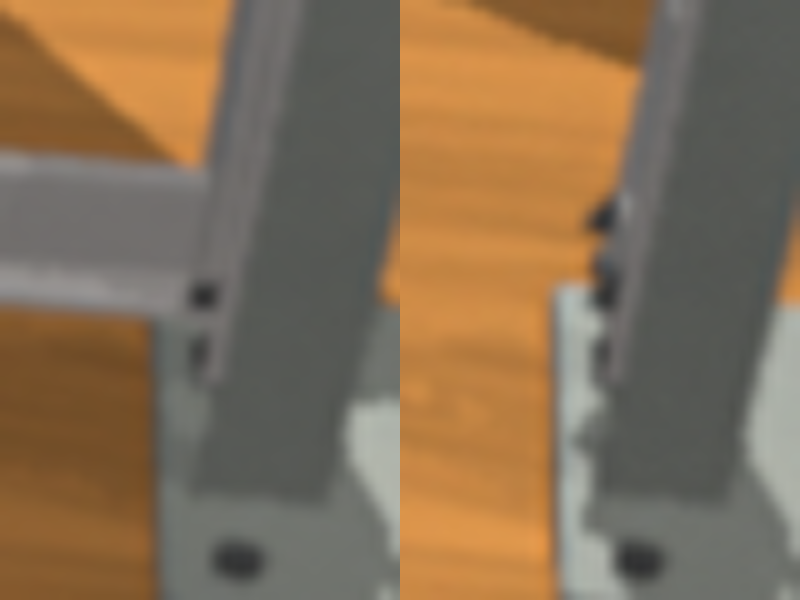

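The left crop shows the dark nose in the notch at (205,297), reaching the plate's front with the bar below it. It sticks out as far as in the "before" crop at (605,290), so the catch is out. Handing in.

```bash
python3 -c "
from bench import robot
print(robot.hand_in())"
```

```text
the job is handed in; nothing more can be done
None
```

The bracket is hung on the upright, locked as far as my checks show, and let go; I handed the job in at about 25.6 s. No verdict is reported.

**What I did:** I gripped the silver bracket by its rib and left the black, pink and brown look-alikes alone. I brought both hooks into the slots with no contact force. The plate touched the strip at about 5 N, and I lowered it past the catch to the stop. After letting go, I pressed on the ledge with closed fingers up to 16.5 N. The position did not change, so it was already on the hard stop.

**Last checks:**
- **Height and position:** the underside is at about 77 mm from finger contact on the ledge, and 76–77.5 mm from the wrist camera. Sideways it sits within about 2 mm of the upright's centre line. Its yaw is within about 0.5°.
- **Catch:** the scene picture shows a dark nose out in the notch above the bar. The vertical force also reversed about 2 mm above the stop, which fits the snap. I did not do a pull-up test, so the lock rests on these two signs.
- **Disagreements:** the catch was first felt about 16.5 mm above the stop, against the 19 mm given. The cameras differed by up to about 5 mm on the upright's sideways position, but the hooks went in freely.

I saw no contact with the other things on the bench, but did not measure them again at the end.

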